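# Change the brake pads in the holding fixture

## Robot

A 6-joint arm with a two-finger parallel gripper is mounted at the origin on the work surface. World frame = base frame: x ahead of the robot, y to its left, z up, the work surface at z = 0. Lengths are in m, angles in rad, forces in N, time in s.
With the tool pointing down it reaches from about 0.375 to 0.9 m from the base axis. Payload 3.1 kg.
Tool frame: the origin (TCP) lies at the very end of the fingers, on their centre line; the grasp point (between the pads) lies 19 mm behind it; z points along the fingers, y is the line along which they close (so a half turn about z gives the same grasp; the last joint's range is limited). The gripper opens to 85 mm and grips with 20 to 120 N. Pads are 22 mm wide; open, the fingers measure 114 mm over their backs; the gripper's body (76 mm by 85 mm) begins 54 mm behind the grasp point. The pads swing forward as they close: fully open they stand 13 mm farther back than shut.
Start: joints at [1, 0.527, 1.433, -0, 1.181, -0.178], TCP at [0.239, 0.578, 0.231] pointing down, gripper open.
Joint ranges: [-3.08, 3.08], [-0.75, 2.2], [0.22, 2.44], [-1.43, 4.57], [0, 2.65], [-2.85, 2.85]. Speed limits (rad/s): [2.79, 2.79, 3.14, 3.14, 3.14, 3.14].

## Interface

Orientations are given as a unit quaternion [x, y, z, w].
In Python, from station import manip, vision gives the robot as it stands.
- The arm moves only by the tool drive_tool, never from a script. Its argument "deltas" is a list that holds one entry, the list of rows, each a list of 4 numbers: the shift along the tool's x, y, z in mm, then the turn about the tool's z in rad. A call has 1 to 5 rows; each row is the pose to reach, as a shift and turn from the pose commanded when the call began, along the tool's axes at that moment; what a row does not reach only later rows make up. A row lasts 1/12 s, in which the tool goes at most 41.7 mm and 7.16 degrees, less where a joint would pass 70% of its speed; a pose out of reach is approached as far as the arm can. A call with a gripper value outside its range is refused whole. "jaw" is the finger opening in mm, from 0 to 85.4, set as the call begins (left out, the last holds). The fingers move at their own pace and stop on an object; "force" is the grip in N (left out, the last holds). Time passes only in rows, so rows that repeat a pose let the fingers close. It gives the time, the measured TCP pose, the force, the opening and the grip force at its end, in the units of the state.
- manip.sense(): the state, without advancing time (a new reading comes with each control period).
- vision.snapshot(name): name is "side" or "top"; returns the picture (480x640x3 uint8, red, green, blue); there is no depth.
- vision.camera_model(name): a dict with "camera_matrix" (3x3 intrinsics, pixels), "rvec" (rotation vector, rad) and "tvec" (3), from world to camera coordinates, as OpenCV has them. Camera axes: x right, y down, z forward; pixel columns grow to the right and rows downward; lengths in m; the calibration is good to about 2 mm. A picture is of the moment at which its call begins. camera_model takes no time and is no camera call.
- manip.sign_off(): hands the job in; it is judged then, once.
The state is a dict: "t": time; "q": joint angles; "qd": joint speeds; "tau": joint torques, N m; "tcp_pos": TCP position; "tool_rot": TCP orientation; "force": force on the tool from outside, world axes, zero at the start; "ft_torque": the same for the moment, N m; "finger_gap": opening from 0.0 (shut) to 1.0 (fully open); "gripper_force": force on a finger pad.
Only numpy, scipy, OpenCV 4.12 (cv2) and the standard library are available. Lean on these libraries where they do the work, as an engineer would, in place of code of your own. Each camera call takes 0.05 s, during which the arm holds its last target. There are 200 camera calls.

## Task

Change the brake pads in the holding fixture: slide its keeper bar fully open by its post, drop every worn (thin) pad from the pockets into the galvanised tray, and seat every new (thick) pad from the bench flat and fully home, lining up, in a pocket of its own. When all are in, slide the keeper fully closed over them; leave everything else on the bench where it is.

Things in the scene. Friction and masses are not known exactly. Their poses are not given: they have to be found in the camera images.
- worn0: Worn brake pad (thin; starts in a pocket; may be absent): steel backing plate 6 mm thick, 70 x 48 mm plus a 15 mm long, 30 mm wide ear at each end (100 mm in all); on it a dark lining 66 x 44 mm, 7 mm thick, grooved across the middle. 0.22 kg. Origin: centre of the plate's underside; x lengthwise, z up through the lining.
- worn1: Worn brake pad (thin; starts in a pocket; may be absent): steel backing plate 6 mm thick, 70 x 48 mm plus a 15 mm long, 30 mm wide ear at each end (100 mm in all); on it a dark lining 66 x 44 mm, 7 mm thick, grooved across the middle. 0.22 kg. Origin: centre of the plate's underside; x lengthwise, z up through the lining.
- worn2: Worn brake pad (thin; starts in a pocket; may be absent): steel backing plate 6 mm thick, 70 x 48 mm plus a 15 mm long, 30 mm wide ear at each end (100 mm in all); on it a dark lining 66 x 44 mm, 7 mm thick, grooved across the middle. 0.22 kg. Origin: centre of the plate's underside; x lengthwise, z up through the lining.
- new0: New brake pad (thick; starts lying on the bench, lining up; may be absent): steel backing plate 6 mm thick, 70 x 48 mm plus a 15 mm long, 30 mm wide ear at each end (100 mm in all); on it a dark lining 66 x 44 mm, 14 mm thick, grooved across the middle. 0.3 kg; grip it by the lining, above the plate. Origin: centre of the plate's underside; x lengthwise, z up through the lining.
- new1: New brake pad (thick; starts lying on the bench, lining up; may be absent): steel backing plate 6 mm thick, 70 x 48 mm plus a 15 mm long, 30 mm wide ear at each end (100 mm in all); on it a dark lining 66 x 44 mm, 14 mm thick, grooved across the middle. 0.3 kg; grip it by the lining, above the plate. Origin: centre of the plate's underside; x lengthwise, z up through the lining.
- new2: New brake pad (thick; starts lying on the bench, lining up; may be absent): steel backing plate 6 mm thick, 70 x 48 mm plus a 15 mm long, 30 mm wide ear at each end (100 mm in all); on it a dark lining 66 x 44 mm, 14 mm thick, grooved across the middle. 0.3 kg; grip it by the lining, above the plate. Origin: centre of the plate's underside; x lengthwise, z up through the lining.
- fixture: Aluminium holding fixture bolted to the bench, 170 x 250 x 20 mm, with three pockets in a row along its y axis, 80 mm apart. Origin: on the bench beneath the middle pocket's centre; the plate reaches from x = -75 to +95 mm. x along the pockets' length, y along the row, z up. Its top face is 20 mm above the bench.
- pocket0 (a point): Centre of the floor of pocket 0 (at the -y end of the row), 14 mm above the bench; axes as the fixture. The pocket has the outline of a pad's backing plate (with its ears) with 2 mm play all round, and is 6 mm deep: a seated plate is flush with the fixture's top face, its lining stands above it.
- pocket1 (a point): Centre of the floor of pocket 1 (middle of the row), 14 mm above the bench; axes as the fixture. The pocket has the outline of a pad's backing plate (with its ears) with 2 mm play all round, and is 6 mm deep: a seated plate is flush with the fixture's top face, its lining stands above it.
- pocket2 (a point): Centre of the floor of pocket 2 (at the +y end of the row), 14 mm above the bench; axes as the fixture. The pocket has the outline of a pad's backing plate (with its ears) with 2 mm play all round, and is 6 mm deep: a seated plate is flush with the fixture's top face, its lining stands above it.
- keeper (a joint): Keeper: dark steel bar along the fixture's y near its +x end (235 mm long, x = 62 to 84 mm, top 14.5 mm above the face) with three 22 mm wide tabs (x = 40 to 62 mm, 2.5 to 10.5 mm above the face). 0 m = closed, tabs over the pads' +x ears, pads locked in; 0.040 m = fully open, slid towards fixture +y, tabs between the pockets. Stays where left; friction 2.5 N.
- keeper_grip (a point): Grip point on the keeper's black upright post, 16 mm thick along the fixture's y, 22 mm along x; the point is on its axis 38 mm above the fixture's face, the post's top is 50.5 mm above the face. Moves with the keeper; lies 73 mm to +x of the middle pocket when the keeper is closed. Axes as the fixture.
- tray: Galvanised steel tray fixed on the bench, open on top, 240 (x) x 150 (y) x 70 mm high, walls and floor 3 mm. Origin: centre of its underside.
- vblock: Small steel V-block, 70 x 45 x 51 mm; a bystander, to be left alone. Origin: centre of its underside.
- piston: Aluminium engine piston standing upright, 80 mm diameter, 62 mm high; a bystander, to be left alone. Origin: centre of its underside.
- bearing: Ball-bearing ring lying flat, 68 mm outside diameter, 18 mm high; a bystander, to be left alone. Origin: centre of its underside.
- wrench: Spanner lying flat, 170 mm long; a bystander, to be left alone. Origin: centre of its underside.
- hammer: Hammer lying down, 280 mm long; a bystander, to be left alone. Origin: centre of its underside.
- can: Metal can standing, 62 mm diameter, 110 mm high; a bystander, to be left alone. Origin: centre of its underside.
- jar: Amber jar standing, 68 mm diameter, 85 mm high; a bystander, to be left alone. Origin: centre of its underside.
Mind the look-alikes: they are no part of the job. What is shaped like the worn2 but blue is not meant.

How it is judged:
On the way, in this order (a step that is already met when the one before it is completed fails the run):
1. the keeper is slid open (value of joint keeper above 0.033 m), for 0.1 s.
2. with the keeper open, every worn pad is in the tray and every new pad is seated in a pocket (value of joint keeper above 0.026 m and x of worn0 in the frame of tray between -0.118 and 0.118 m and y of worn0 in the frame of tray between -0.073 and 0.073 m and x of worn1 in the frame of tray between -0.118 and 0.118 m and y of worn1 in the frame of tray between -0.073 and 0.073 m and x of worn2 in the frame of tray between -0.118 and 0.118 m and y of worn2 in the frame of tray between -0.073 and 0.073 m and z of each of worn0, worn1, worn2 in the frame of tray below 0.065 m and ((horizontal distance between new0 and pocket0 below 0.005 m and z of new0 in the frame of pocket0 between -0.003 and 0.002 m) or (horizontal distance between new0 and pocket1 below 0.005 m and z of new0 in the frame of pocket1 between -0.003 and 0.002 m) or (horizontal distance between new0 and pocket2 below 0.005 m and z of new0 in the frame of pocket2 between -0.003 and 0.002 m)) and angle between each of new0, new1, new2's own z axis and vertical below 0.05 rad and angle between the x axis of each of new0, new1, new2 and the x axis of fixture, either way round below 0.08 rad and ((horizontal distance between new1 and pocket0 below 0.005 m and z of new1 in the frame of pocket0 between -0.003 and 0.002 m) or (horizontal distance between new1 and pocket1 below 0.005 m and z of new1 in the frame of pocket1 between -0.003 and 0.002 m) or (horizontal distance between new1 and pocket2 below 0.005 m and z of new1 in the frame of pocket2 between -0.003 and 0.002 m)) and ((horizontal distance between new2 and pocket0 below 0.005 m and z of new2 in the frame of pocket0 between -0.003 and 0.002 m) or (horizontal distance between new2 and pocket1 below 0.005 m and z of new2 in the frame of pocket1 between -0.003 and 0.002 m) or (horizontal distance between new2 and pocket2 below 0.005 m and z of new2 in the frame of pocket2 between -0.003 and 0.002 m))), for 0.2 s.
At the end, for the whole second after the job is handed in: Keeper closed (below 6 mm); each worn pad inside the tray; each new pad lining up in a pocket, within 5 mm sideways and 2 mm in height of its floor centre, tilt below 0.05 rad, square within 0.08 rad; all at rest (value of joint keeper below 0.006 m and x of worn0 in the frame of tray between -0.118 and 0.118 m and y of worn0 in the frame of tray between -0.073 and 0.073 m and x of worn1 in the frame of tray between -0.118 and 0.118 m and y of worn1 in the frame of tray between -0.073 and 0.073 m and x of worn2 in the frame of tray between -0.118 and 0.118 m and y of worn2 in the frame of tray between -0.073 and 0.073 m and z of each of worn0, worn1, worn2 in the frame of tray below 0.065 m and ((horizontal distance between new0 and pocket0 below 0.005 m and z of new0 in the frame of pocket0 between -0.003 and 0.002 m) or (horizontal distance between new0 and pocket1 below 0.005 m and z of new0 in the frame of pocket1 between -0.003 and 0.002 m) or (horizontal distance between new0 and pocket2 below 0.005 m and z of new0 in the frame of pocket2 between -0.003 and 0.002 m)) and angle between each of new0, new1, new2's own z axis and vertical below 0.05 rad and angle between the x axis of each of new0, new1, new2 and the x axis of fixture, either way round below 0.08 rad and ((horizontal distance between new1 and pocket0 below 0.005 m and z of new1 in the frame of pocket0 between -0.003 and 0.002 m) or (horizontal distance between new1 and pocket1 below 0.005 m and z of new1 in the frame of pocket1 between -0.003 and 0.002 m) or (horizontal distance between new1 and pocket2 below 0.005 m and z of new1 in the frame of pocket2 between -0.003 and 0.002 m)) and ((horizontal distance between new2 and pocket0 below 0.005 m and z of new2 in the frame of pocket0 between -0.003 and 0.002 m) or (horizontal distance between new2 and pocket1 below 0.005 m and z of new2 in the frame of pocket1 between -0.003 and 0.002 m) or (horizontal distance between new2 and pocket2 below 0.005 m and z of new2 in the frame of pocket2 between -0.003 and 0.002 m)) and linear speed of each of worn0, worn1, worn2, new0, new1, new2 below 0.02 m/s); the robot touches nothing.
It fails at once if a bystander is moved by more than 5 cm (distance of any of vblock, piston, bearing, wrench, hammer, can, jar from where it was at the start of the episode above 0.05 m).
Of worn0, worn1, worn2 only 2 to 3 are there at a start; the rules pass over those that are not, and their reading is None.
Of new0, new1, new2 only 2 to 3 are there at a start; the rules pass over those that are not, and their reading is None.
At some moment in a run one of new0, new1, new2 may be knocked a few centimetres aside while the robot is not near it.
Once in a run the grip may slacken for a moment while it holds something.
It also fails if it takes over 210 s, if anything falls off the work surface, if the arm or the gripper's body presses on something with over 40 N, if the wrist force passes 120 N, or if a joint passes its speed limit or range.

## Working session

There is one attempt and no reset: what is moved stays moved. The work goes in short steps, Python scripts to look and compute and a tool call to move; the robot and the scene stay as the last step left them, time stands still between calls to the robot, and variables do not carry over. Pictures are saved under pics/ and viewed, at most 16 in all, crops included, and the job is handed in when it is done.

Besides the shell and the picture viewer there is one more tool, called after "Call:" as name([rows], argument=value, ...), one row to a line, values as JSON. drive_tool: Moves the arm, as the interface text tells. Its arguments: {"type":"object","properties":{"deltas":{"type":"array"},"jaw":{"type":"number"},"force":{"type":"number"}},"required":["deltas"]}

```bash
ls; mkdir -p pics
python3 - <<'E'
from station import manip, vision
import cv2
for n in("top","side"):
    cv2.imwrite(f"pics/{n}0.png",vision.snapshot(n)[:,:,::-1])
    c=vision.camera_model(n);print(c)
print(manip.sense())
E
```

```text
pics
{'camera_matrix': array([[588.41889722,   0.        , 318.63199477],
       [  0.        , 588.41889722, 244.32512161],
       [  0.        ,   0.        ,   1.        ]]), 'rvec': array([ 2.02839246, -2.19481352,  0.22525673]), 'tvec': array([-0.03726526,  0.51635691,  1.2769476 ])}
{'camera_matrix': array([[535.10427837,   0.        , 327.91937425],
       [  0.        , 535.10427837, 240.44192621],
       [  0.        ,   0.        ,   1.        ]]), 'rvec': array([ 2.41215813, -0.30536426,  0.12504127]), 'tvec': array([-0.49652585,  0.07625288,  1.46301562])}
{'t': 0.1, 'q': array([ 1.00048263e+00,  5.28377764e-01,  1.43376397e+00, -2.40602663e-05,
        1.18146223e+00, -1.78511921e-01]), 'qd': array([-2.21687479e-05, -2.21402584e-03, -2.67673768e-03, -1.34509262e-03,
        1.01982813e-03, -4.09989697e-04]), 'tau': array([ 2.28166837e-04, -4.43305171e+01, -1.78588164e+01, -1.56566448e-04,
        3.84471830e-03, -1.33411848e-05]), 'tcp_pos': array([0.23828455, 0.57708332, 0.23043195]), 'tool_rot': array([ 1.94645682e-01,  9.80873104e-01, -9.40054220e-04, -3.57439634e-04]), 'force': array([0.91573842, 0.61640238, 0.60371874]), 'ft_torque': array([-0.02027103, -0.02178456, -0.04403133]), 'gripper_force': 0.0, 'finger_gap': 0.9999931100647145}
```

View pics/top0.png

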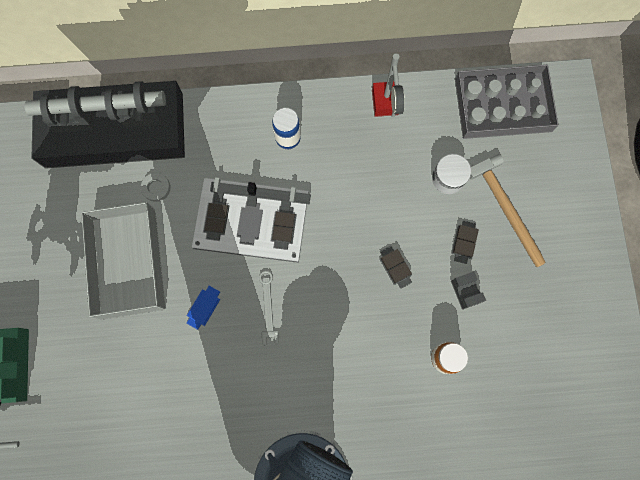

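View pics/side0.png

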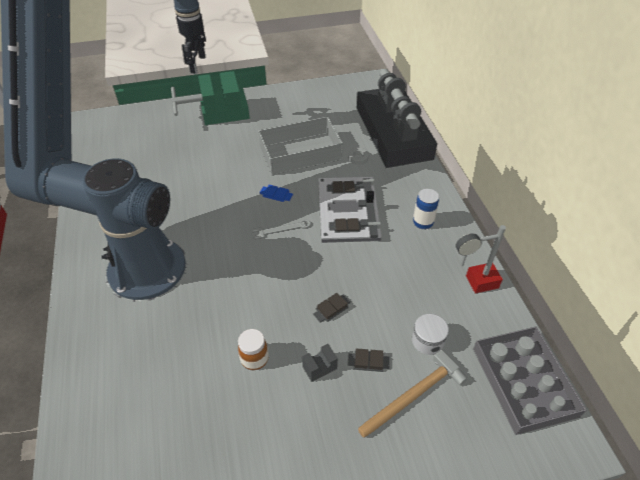

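```bash
cat > h.py <<'E'
import numpy as np, cv2
from scipy.spatial.transform import Rotation as R
from station import manip, vision
def cam(n):
    c=vision.camera_model(n); return c["camera_matrix"],np.array(c["rvec"],float),np.array(c["tvec"],float)
def proj(n,P):
    K,r,t=cam(n); return cv2.projectPoints(np.array(P,float).reshape(-1,3),r,t,K,None)[0].reshape(-1,2)
def ray(n,uv,z):
    K,r,t=cam(n); M=cv2.Rodrigues(r)[0]; uv=np.array(uv,float).reshape(-1,2)
    d=(M.T@np.linalg.inv(K)@np.c_[uv,np.ones(len(uv))].T).T; o=-M.T@t
    return o+d*((z-o[2])/d[:,2])[:,None]
def snap(n,name=None):
    im=vision.snapshot(n)[:,:,::-1].copy()
    if name: cv2.imwrite(f"pics/{name}.png",im)
    return im
def crop(im,x0,y0,w,h,s):
    c=cv2.resize(im[y0:y0+h,x0:x0+w],None,fx=s,fy=s,interpolation=cv2.INTER_NEAREST)
    for i in range(-(-x0//20)*20,x0+w,20): cv2.putText(c,str(i),((i-x0)*s,8),0,.3,(0,0,255)); cv2.line(c,((i-x0)*s,9),((i-x0)*s,14),(0,0,255))
    for i in range(-(-y0//20)*20,y0+h,20): cv2.putText(c,str(i),(0,(i-y0)*s+3),0,.3,(0,0,255))
    return c
def move(target,yaw=None):
    """tool-frame shift (mm) from measured pose to world target; yaw=world angle of tool y (finger line)"""
    s=manip.sense(); M=R.from_quat(s["tool_rot"]).as_matrix(); d=M.T@(np.array(target)-s["tcp_pos"])*1000
    y=M[:,1]; cur=np.arctan2(y[1],y[0]); out=[d.round(1)]
    if yaw is not None:
        e=(yaw-cur+np.pi/2)%np.pi-np.pi/2; out.append(round(-e,3)) # tool z down
    return out
E
python3 - <<'E'
from h import *
t=cv2.imread("pics/top0.png");s=cv2.imread("pics/side0.png")
a=crop(t,185,150,135,120,3);b=crop(s,310,165,80,85,4)
H=np.zeros((365,730,3),np.uint8);H[:a.shape[0],:405]=a;H[:340,408:728]=b
cv2.imwrite("pics/c1.png",H)
a=crop(t,370,205,125,110,3);b=crop(s,300,280,100,110,3)
H=np.zeros((335,690,3),np.uint8);H[:330,:375]=a;H[:330,380:680]=b
cv2.imwrite("pics/c2.png",H)
for p in [(215,218),(284,228),(250,220),(395,265),(465,240)]: print(p,ray("top",p,.02)[0])
print(ray("side",[(345,187),(347,226),(332,307),(370,360)],.02))
E
```

```text
(215, 218) [0.60112679 0.15909833 0.02      ]
(284, 228) [ 0.56424037 -0.00063221  0.02      ]
(250, 220) [0.58978267 0.07750869 0.02      ]
(395, 265) [ 0.45657308 -0.24966888  0.02      ]
(465, 240) [ 0.50233006 -0.41778638  0.02      ]
[[ 0.60842607  0.15736328  0.02      ]
 [ 0.56960199 -0.00103222  0.02      ]
 [ 0.4558677  -0.26027315  0.02      ]
 [ 0.50444419 -0.42699463  0.02      ]]
```

View pics/c1.png

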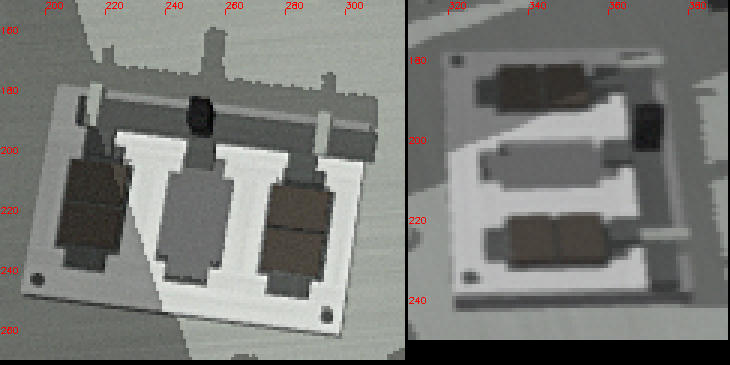

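View pics/c2.png

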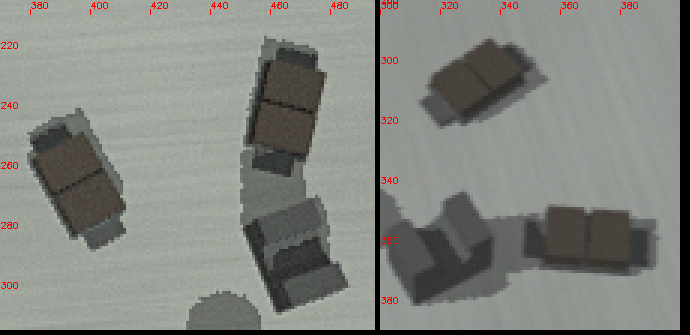

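```bash
cat >> h.py <<'E'
def linings(n,im,box,z):
    x0,y0,x1,y1=box; c=im.astype(int); m=((c[...,2]-c[...,0]>=8)&(c[...,2]<110)).astype(np.uint8)
    k=np.zeros_like(m);k[y0:y1,x0:x1]=m[y0:y1,x0:x1]; k=cv2.morphologyEx(k,cv2.MORPH_CLOSE,np.ones((3,3)))
    out=[]
    for q in cv2.findContours(k,cv2.RETR_EXTERNAL,cv2.CHAIN_APPROX_NONE)[0]:
        if cv2.contourArea(q)<120: continue
        w=ray(n,q[:,0,:],z)[:,:2]*1000
        (c0,sz,_)=r=cv2.minAreaRect(w.astype(np.float32)); b=cv2.boxPoints(r); e=b[1]-b[0],b[2]-b[1]
        e=max(e,key=np.linalg.norm); a=np.arctan2(e[1],e[0]); a=(a+np.pi/2)%np.pi-np.pi/2
        out.append((np.round(c0,1),np.round(sz,1),round(float(a),3)))
    return out
E
python3 - <<'E'
from h import *
t=cv2.imread("pics/top0.png");s=cv2.imread("pics/side0.png")
print("new");print(*linings("top",t,(375,210,485,300),.02),sep="\n");print(*linings("side",s,(315,285,390,385),.02),sep="\n")
print("worn");print(*linings("top",t,(195,195,300,255),.027),sep="\n");print(*linings("side",s,(325,178,375,240),.027),sep="\n")
c=ray("top",[(192,248),(299,260.5),(203.5,178.5),(197.5,242.5),(294,255)],.02);print("fix\n",c.round(4))
tr=ray("top",[(82,213),(154,203),(90,318),(166,306)],.07);print("tray\n",tr.round(3))
tr=ray("side",[(261,134),(335,120),(271,170),(345,152)],.07);print("tray s\n",tr.round(3))
print("post",ray("top",[(251.5,182.5)],.0705), ray("side",[(370,192)],.0705))
E
```

```text
new
(array([ 455.7, -251.5]), array([66.8, 46.1]), 0.41)
(array([ 500.8, -419. ]), array([45.5, 68.8]), -0.335)
(array([ 502.4, -421.9]), array([48.2, 63.8]), -0.321)
(array([ 456., -254.]), array([70.3, 47.3]), 0.413)
worn
(array([567.1,   0.9]), array([44.2, 67.2]), -0.218)
(array([600.6, 155.6]), array([43.9, 66. ]), -0.215)
(array([ 5.685e+02, -2.000e-01]), array([45.5, 64.5]), -0.175)
fix
 [[ 0.5336  0.2153  0.02  ]
 [ 0.4845 -0.0301  0.02  ]
 [ 0.7003  0.1823  0.02  ]
 [ 0.5456  0.2021  0.02  ]
 [ 0.4983 -0.0194  0.02  ]]
tray
 [[0.623 0.451 0.07 ]
 [0.634 0.288 0.07 ]
 [0.384 0.432 0.07 ]
 [0.397 0.266 0.07 ]]
tray s
 [[0.396 0.414 0.07 ]
 [0.648 0.428 0.07 ]
 [0.395 0.234 0.07 ]
 [0.636 0.26  0.07 ]]
post [[0.66442136 0.06403943 0.0705    ]] [[0.65747393 0.06809737 0.0705    ]]
```

Run:
```python
from h import *
print(move((.655,.0635,.16),1.368))
```

```text
[array([-581.3, -315.4,   70.9]), np.float64(-0.189)]
```

Call:
drive_tool([
  [[-30, -16, 0, 0], [-60, -32, 0, 0], [-90, -48, 0, 0], [-120, -64, 0, 0], [-150, -80, 0, 0]],
], jaw=50, force=60)

```text
t: 0.52
tcp_pos: [0.3471, 0.445, 0.2309]
tool_rot: [0.194, 0.981, -0.0, -0.0]
force: [0.5, -0.7, 0.3]
finger_gap: 0.586
gripper_force: 0.0
```

Call:
drive_tool([
  [[-30, -16, 0, 0], [-60, -32, 0, 0], [-90, -48, 0, 0], [-120, -64, 0, 0], [-150, -80, 0, 0]],
])

```text
t: 0.93
tcp_pos: [0.4553, 0.3137, 0.231]
tool_rot: [0.195, 0.981, -0.0, -0.0]
force: [0.1, 0.8, -0.7]
finger_gap: 0.588
gripper_force: 0.0
```

Call:
drive_tool([
  [[-30, -16, 0, 0], [-60, -32, 0, 0], [-90, -48, 0, 0], [-120, -64, 0, 0], [-150, -80, 0, 0]],
])

```text
t: 1.35
tcp_pos: [0.5634, 0.1825, 0.2309]
tool_rot: [0.195, 0.981, -0.0, -0.001]
force: [-0.1, 0.8, -0.8]
finger_gap: 0.583
gripper_force: 0.0
```

Call:
drive_tool([
  [[-30, -16, 15, -0.06], [-60, -32, 30, -0.12], [-90, -48, 50, -0.189], [-120, -64, 71, -0.189], [-131, -75, 71, -0.189]],
])

```text
t: 1.77
tcp_pos: [0.6556, 0.0612, 0.1553]
tool_rot: [0.103, 0.995, -0.001, -0.003]
force: [-0.2, 0.8, -0.2]
finger_gap: 0.584
gripper_force: 0.0
```

Run:
```python
from h import *
s=manip.sense();print(s["t"],s["tcp_pos"],R.from_quat(s["tool_rot"]).as_matrix().round(3),s["force"])
print(move((.655,.0635,.041),1.368))
t=snap("top","t1");s=snap("side","s1")
a=crop(t,185,130,135,140,4);b=crop(s,310,120,90,130,3)
H=np.zeros((565,815,3),np.uint8);H[:560,:540]=a;H[:390,543:813]=b
cv2.imwrite("pics/c3.png",H[:,:800])
```

```text
1.7667 [0.6555604  0.06115089 0.15527148] [[-0.979  0.204 -0.006]
 [ 0.204  0.979 -0.001]
 [ 0.005 -0.002 -1.   ]] [-0.1510396   0.82363739 -0.1635319 ]
[array([  0.4,   2.4, 114.3]), np.float64(-0.003)]
```

View pics/c3.png

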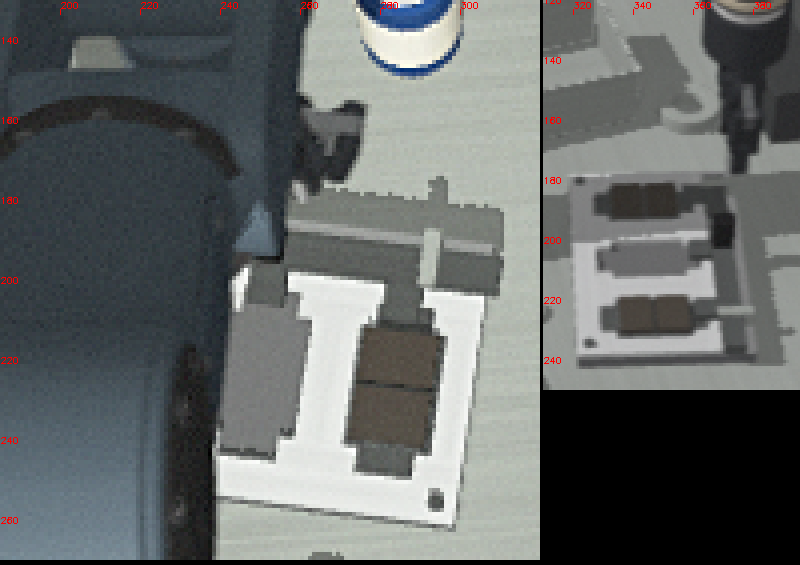

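Call:
drive_tool([
  [[0, 2, 25, 0], [0, 2, 50, 0], [0, 2, 75, 0], [0, 2, 100, 0], [0, 2, 112, 0]],
])

```text
t: 2.28
tcp_pos: [0.6531, 0.0684, 0.0466]
tool_rot: [0.101, 0.995, 0.0, -0.002]
force: [-0.5, -0.4, -1.0]
finger_gap: 0.582
gripper_force: 0.0
```

Call:
drive_tool([
  [[0, 0, 0, 0], [0, 0, 0, 0], [0, 0, 0, 0], [0, 0, 0, 0], [0, 0, 0, 0]],
], jaw=0)

```text
t: 2.7
tcp_pos: [0.6566, 0.0671, 0.0503]
tool_rot: [0.102, 0.995, 0.001, 0.001]
force: [-1.7, 2.0, 4.0]
finger_gap: 0.17
gripper_force: 60.2
```

Call:
drive_tool([
  [[0, 0, 0, 0], [0, 0, 0, 0], [0, 0, 0, 0]],
])

```text
t: 2.95
tcp_pos: [0.6566, 0.0671, 0.0503]
tool_rot: [0.102, 0.995, 0.001, 0.001]
force: [-1.4, 2.9, 6.9]
finger_gap: 0.171
gripper_force: 60.6
```

Call:
drive_tool([
  [[0, 6, 0, 0], [0, 14, 0, 0], [0, 22, 0, 0], [0, 29, 0, 0], [0, 35, 0, 0]],
])

```text
t: 3.37
tcp_pos: [0.6637, 0.1001, 0.0503]
tool_rot: [0.101, 0.995, -0.001, 0.001]
force: [-2.1, -2.8, 6.9]
finger_gap: 0.171
gripper_force: 60.6
```

Call:
drive_tool([
  [[0, 1, 0, 0], [0, 2, 0, 0], [0, 3, 0, 0], [0, 3, 0, 0]],
])

```text
t: 3.7
tcp_pos: [0.6643, 0.1031, 0.0503]
tool_rot: [0.101, 0.995, -0.0, 0.001]
force: [-1.9, -1.8, 8.3]
finger_gap: 0.172
gripper_force: 60.6
```

Call:
drive_tool([
  [[0, 1, 0, 0], [0, 2, 0, 0], [0, 2, 0, 0]],
])

```text
t: 3.95
tcp_pos: [0.6643, 0.1032, 0.0503]
tool_rot: [0.101, 0.995, -0.002, 0.001]
force: [-2.9, -6.4, 7.9]
finger_gap: 0.171
gripper_force: 60.7
```

Call:
drive_tool([
  [[0, 1, 0, 0], [0, 1.5, 0, 0], [0, 1.5, 0, 0]],
])

```text
t: 4.2
tcp_pos: [0.6643, 0.1033, 0.0503]
tool_rot: [0.101, 0.995, -0.003, 0.0]
force: [-3.6, -9.9, 7.9]
finger_gap: 0.172
gripper_force: 60.8
```

Call:
drive_tool([
  [[0, -2, 0, 0], [0, -2, 0, 0], [0, -2, -10, 0], [0, -2, -50, 0], [0, -2, -90, 0]],
], jaw=30)

```text
t: 4.62
tcp_pos: [0.6618, 0.1057, 0.1372]
tool_rot: [0.101, 0.995, -0.0, -0.003]
force: [1.3, -0.1, 0.3]
finger_gap: 0.353
gripper_force: 0.0
```

Run:
```python
from h import *
print(move((.601,.157,.060),1.365), manip.sense()["tcp_pos"])
```

```text
[array([69.5, 38.1, 77.6]), np.float64(0.004)] [0.66184781 0.10570515 0.1372078 ]
```

Call:
drive_tool([
  [[20, 10, 0, 0], [45, 25, 10, 0], [70, 38, 30, 0], [70, 38, 60, 0], [70, 38, 75, 0]],
], jaw=56)

```text
t: 5.03
tcp_pos: [0.6001, 0.1585, 0.0621]
tool_rot: [0.1, 0.995, -0.0, -0.001]
force: [-0.2, -0.4, -0.0]
finger_gap: 0.659
gripper_force: 0.0
```

Call:
drive_tool([
  [[0, 0, 0, 0], [0, 0, 0, 0]],
])

```text
t: 5.2
tcp_pos: [0.6027, 0.1571, 0.0633]
tool_rot: [0.101, 0.995, -0.0, -0.0]
force: [-0.2, 0.7, 0.0]
finger_gap: 0.656
gripper_force: 0.0
```

Run:
```python
from h import *
print(move((.601,.157,.021),1.365), manip.sense()["tcp_pos"])
t=snap("top","t2");s=snap("side","s2")
b=crop(s,290,120,130,130,5)
cv2.imwrite("pics/c4.png",cv2.resize(b,(600,600)))
```

```text
[array([ 1.6, -0.5, 42.3]), np.float64(0.004)] [0.60270142 0.15711981 0.06325695]
```

View pics/c4.png

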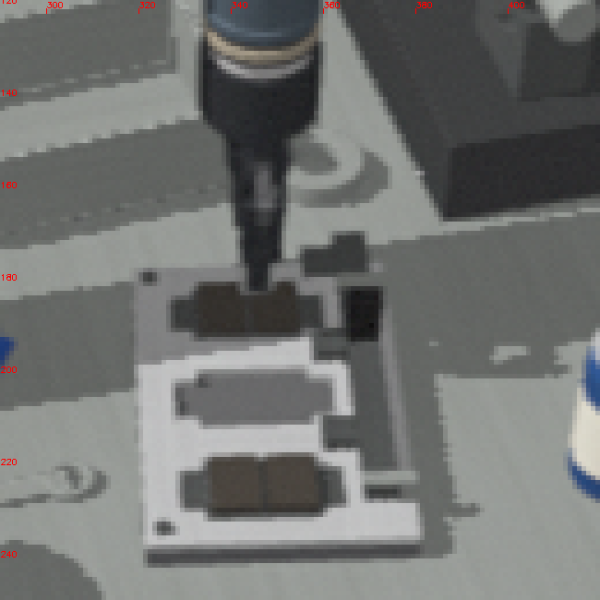

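Call:
drive_tool([
  [[1, 0, 15, 0], [1, 0, 30, 0], [1, 0, 38, 0], [1, 0, 42.5, 0], [1, 0, 42.5, 0]],
])

```text
t: 5.72
tcp_pos: [0.602, 0.1566, 0.0207]
tool_rot: [0.101, 0.995, -0.0, -0.0]
force: [0.8, 0.0, 0.8]
finger_gap: 0.657
gripper_force: 0.0
```

Call:
drive_tool([
  [[0, 0, 0, 0], [0, 0, 0, 0], [0, 0, 0, 0], [0, 0, 0, 0]],
], jaw=30, force=80)

```text
t: 6.05
tcp_pos: [0.6026, 0.1569, 0.0223]
tool_rot: [0.101, 0.995, 0.0, 0.001]
force: [-0.0, 0.0, 6.2]
finger_gap: 0.466
gripper_force: 80.2
```

Call:
drive_tool([
  [[0, 0, 0, 0], [0, 0, 0, 0]],
])

```text
t: 6.22
tcp_pos: [0.6026, 0.1569, 0.0223]
tool_rot: [0.101, 0.995, 0.0, 0.001]
force: [-0.3, -0.5, 6.0]
finger_gap: 0.467
gripper_force: 80.2
```

Call:
drive_tool([
  [[0, 0, -10, 0], [0, 0, -25, 0], [0, 0, -55, 0], [0, 0, -90, 0], [0, 0, -120, 0]],
])

```text
t: 6.63
tcp_pos: [0.6014, 0.1568, 0.1423]
tool_rot: [0.101, 0.995, -0.0, -0.0]
force: [0.6, 0.1, -1.5]
finger_gap: 0.464
gripper_force: 81.2
```

Run:
```python
from h import *
s=manip.sense();print(move((.56,.353,.13)), s["tcp_pos"],s["finger_gap"],s["gripper_force"],s["force"])
snap("top","t3")
```

```text
[array([ 80.1, 183.8,  12.3])] [0.60141958 0.15682471 0.14231656] 0.4638239980659956 81.1546540260315 [ 0.61599549  0.10551463 -1.53055384]
```

Call:
drive_tool([
  [[16, 37, 0, 0], [32, 74, 0, 0], [48, 110, 0, 0], [64, 147, 0, 0], [80, 184, 5, 0]],
])

```text
t: 7.1
tcp_pos: [0.5603, 0.3549, 0.1368]
tool_rot: [0.101, 0.995, 0.0, 0.001]
force: [1.0, 0.7, -1.6]
finger_gap: 0.463
gripper_force: 81.2
```

Call:
drive_tool([
  [[0, 0, 15, 0], [0, 0, 45, 0], [0, 0, 75, 0], [0, 0, 80, 0], [0, 0, 80, 0]],
])

```text
t: 7.52
tcp_pos: [0.5581, 0.3522, 0.0531]
tool_rot: [0.101, 0.995, -0.002, -0.003]
force: [0.4, -0.6, -1.5]
finger_gap: 0.464
gripper_force: 81.5
```

Run:
```python
from h import *
s=manip.sense();print(s["tcp_pos"],s["finger_gap"],s["gripper_force"],s["force"])
t=snap("top","t4");s=snap("side","s4")
a=crop(t,60,180,130,150,3);b=crop(s,240,60,130,130,3)
H=np.zeros((450,790,3),np.uint8);H[:,:390]=a;H[:390,395:785]=b
cv2.imwrite("pics/c5.png",H)
```

```text
[0.55805201 0.35223172 0.05314854] 0.46386428458843965 81.54025733470917 [ 0.37312999 -0.61457506 -1.52765898]
```

View pics/c5.png

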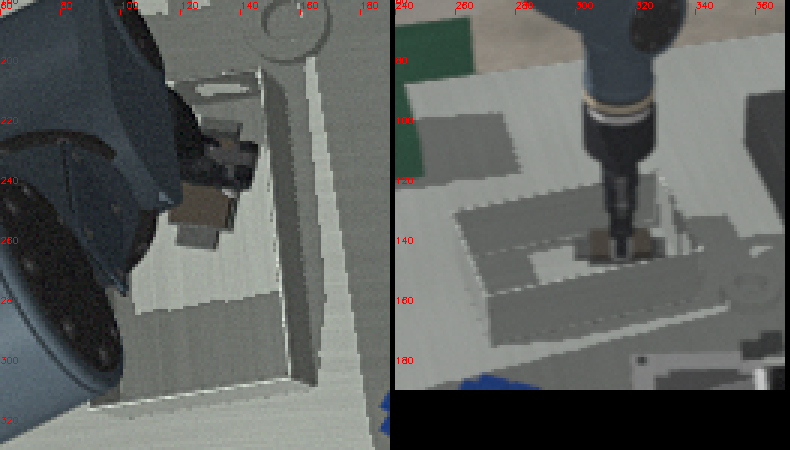

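Pad is held inside the tray walls (top ≈(130,232), side ≈(314,140)). Release, rise and head for the second worn pad.

Call:
drive_tool([
  [[0, 0, 8, 0], [0, 0, 8, 0], [0, 0, 8, 0], [0, 0, -20, 0], [0, 0, -57, 0]],
], jaw=56)

```text
t: 8.03
tcp_pos: [0.5583, 0.352, 0.1109]
tool_rot: [0.101, 0.995, -0.002, -0.003]
force: [1.0, 0.8, -0.4]
finger_gap: 0.657
gripper_force: 0.0
```

Call:
drive_tool([
  [[0, 0, -20, 0], [0, 0, -20, 0]],
])

```text
t: 8.2
tcp_pos: [0.5646, 0.3549, 0.1399]
tool_rot: [0.101, 0.995, 0.003, 0.006]
force: [0.8, -0.1, 0.9]
finger_gap: 0.654
gripper_force: 0.0
```

Run:
```python
from h import *
s=manip.sense();print(s["tcp_pos"],s["finger_gap"])
print(move((.5685,.0015,.14),1.365))
t=cv2.imread("pics/t3.png")
print(linings("top",t,(255,205,330,255),.027))
```

```text
[0.564595   0.3548661  0.13988368] 0.6542555886464215
[array([ -75. , -345.3,   -1.9]), np.float64(0.003)]
[(array([567.2,   0.9]), array([44., 68.]), -0.201)]
```

Call:
drive_tool([
  [[-8, -35, 0, 0], [-16, -72, 0, 0], [-24, -110, 0, 0], [-32, -148, 0, 0], [-40, -185, 0, 0]],
])

```text
t: 8.62
tcp_pos: [0.5621, 0.1622, 0.1332]
tool_rot: [0.101, 0.995, 0.0, 0.0]
force: [0.8, -0.2, 0.3]
finger_gap: 0.657
gripper_force: 0.0
```

Call:
drive_tool([
  [[-9, -40, 0, 0], [-18, -80, 0, 0], [-27, -120, 0, 0], [-35, -158, 30, 0], [-35, -160, 60, 0]],
])

```text
t: 9.03
tcp_pos: [0.5687, -0.0058, 0.0757]
tool_rot: [0.103, 0.995, -0.001, 0.006]
force: [0.3, 0.3, -0.6]
finger_gap: 0.653
gripper_force: 0.0
```

Call:
drive_tool([
  [[0, 0, 10, 0], [0, 0, 10, 0]],
])

```text
t: 9.2
tcp_pos: [0.562, 0.0, 0.0604]
tool_rot: [0.102, 0.995, 0.0, -0.003]
force: [-0.8, 0.3, 0.4]
finger_gap: 0.657
gripper_force: 0.0
```

Run:
```python
from h import *
s=manip.sense();print(s["tcp_pos"],s["finger_gap"])
print(move((.568,.0015,.0205),1.365))
```

```text
[5.61959443e-01 2.84098249e-05 6.03859152e-02] 0.6573783221422885
[array([-5.9,  2.7, 39.8]), np.float64(0.001)]
```

Call:
drive_tool([
  [[-4, 2, 5, 0], [-4, 2, 15, 0], [-4, 2, 25, 0], [-4, 2, 25, 0], [-4, 2, 25, 0]],
])

```text
t: 9.62
tcp_pos: [0.5684, 0.0023, 0.0376]
tool_rot: [0.1, 0.995, 0.0, -0.0]
force: [0.0, 0.4, 0.3]
finger_gap: 0.658
gripper_force: 0.0
```

Run:
```python
from h import *
s=manip.sense();print(s["tcp_pos"],s["finger_gap"])
print(move((.568,.0015,.0205),1.365))
```

```text
[0.5684056  0.00226388 0.03755428] 0.6576592214486291
[array([ 0.2, -0.8, 17.1]), np.float64(0.005)]
```

Call:
drive_tool([
  [[0, -0.5, 6, 0], [0, -0.5, 12, 0], [0, -0.5, 16, 0], [0, -0.5, 16, 0]],
])

```text
t: 9.95
tcp_pos: [0.568, 0.0009, 0.0209]
tool_rot: [0.101, 0.995, 0.0, -0.001]
force: [-0.3, -0.3, 0.4]
finger_gap: 0.659
gripper_force: 0.0
```

Call:
drive_tool([
  [[0, 0, 0, 0], [0, 0, 0, 0], [0, 0, 0, 0], [0, 0, 0, 0], [0, 0, 0, 0]],
], jaw=30, force=80)

```text
t: 10.37
tcp_pos: [0.5686, 0.0008, 0.0223]
tool_rot: [0.101, 0.995, 0.0, 0.0]
force: [-2.2, 1.4, 5.2]
finger_gap: 0.465
gripper_force: 80.3
```

Call:
drive_tool([
  [[0, 0, -10, 0], [0, 0, -25, 0], [0, 0, -55, 0], [0, 0, -90, 0], [0, 0, -120, 0]],
])

```text
t: 10.78
tcp_pos: [0.5686, 0.0007, 0.1432]
tool_rot: [0.101, 0.995, -0.0, -0.0]
force: [0.8, 0.2, -2.0]
finger_gap: 0.464
gripper_force: 81.2
```

Run:
```python
from h import *
s=manip.sense();print(move((.455,.348,.13)), s["tcp_pos"],s["finger_gap"],s["gripper_force"],s["force"])
```

```text
[array([181.2, 317.3,  13.2])] [0.56856605 0.0007134  0.14321755] 0.4635970392800486 81.19837582111359 [ 0.77269424  0.23543721 -1.96996422]
```

Call:
drive_tool([
  [[18, 32, 0, 0], [36, 64, 0, 0], [54, 96, 0, 0], [72, 128, 0, 0], [91, 159, 0, 0]],
])

```text
t: 11.2
tcp_pos: [0.5111, 0.1762, 0.1421]
tool_rot: [0.102, 0.995, 0.0, 0.0]
force: [0.3, 0.5, -2.0]
finger_gap: 0.465
gripper_force: 81.2
```

Call:
drive_tool([
  [[18, 32, 0, 0], [36, 64, 0, 0], [54, 96, 0, 0], [72, 128, 0, 0], [90, 159, 5, 0]],
])

```text
t: 11.62
tcp_pos: [0.4553, 0.3507, 0.1376]
tool_rot: [0.101, 0.995, 0.001, 0.001]
force: [1.5, -0.7, -1.5]
finger_gap: 0.462
gripper_force: 81.2
```

Call:
drive_tool([
  [[0, 0, 15, 0], [0, 0, 45, 0], [0, 0, 75, 0], [0, 0, 85, 0], [0, 0, 85, 0]],
])

```text
t: 12.03
tcp_pos: [0.4533, 0.3476, 0.0492]
tool_rot: [0.101, 0.995, -0.002, -0.003]
force: [-0.1, -0.5, -2.2]
finger_gap: 0.463
gripper_force: 81.5
```

Run:
```python
from h import *
s=manip.sense();print(s["tcp_pos"],s["finger_gap"],s["gripper_force"],s["force"])
t=snap("top","t5");s=snap("side","s5")
a=crop(t,60,180,130,150,3);b=crop(s,240,60,130,130,3)
H=np.zeros((450,790,3),np.uint8);H[:,:390]=a;H[:390,395:785]=b
cv2.imwrite("pics/c6.png",H)
```

```text
[0.45327475 0.34759236 0.04915725] 0.46336359992945225 81.47217571735382 [-0.12718497 -0.4625569  -2.21679757]
```

View pics/c6.png

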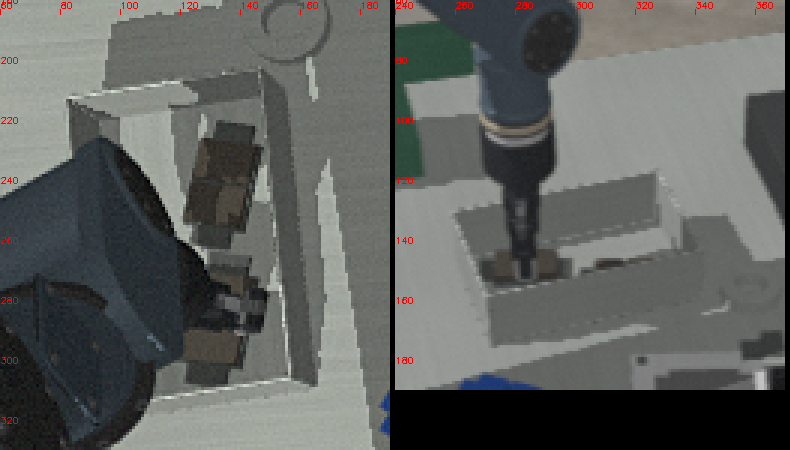

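Call:
drive_tool([
  [[0, 0, 8, 0], [0, 0, 8, 0], [0, 0, 8, 0], [0, 0, -20, 0], [0, 0, -60, 0]],
], jaw=60)

```text
t: 12.55
tcp_pos: [0.4534, 0.3474, 0.1102]
tool_rot: [0.101, 0.995, -0.002, -0.003]
force: [0.5, 0.3, 1.1]
finger_gap: 0.704
gripper_force: 0.0
```

Call:
drive_tool([
  [[0, -30, -20, 0], [0, -65, -30, 0], [0, -100, -40, 0], [0, -135, -40, 0]],
])

```text
t: 12.88
tcp_pos: [0.4296, 0.2159, 0.1549]
tool_rot: [0.101, 0.995, 0.001, 0.003]
force: [1.2, -0.6, 0.8]
finger_gap: 0.699
gripper_force: 0.0
```

Run:
```python
from h import *
t=snap("top","t6");s=snap("side","s6")
print("new");print(*linings("top",t,(340,200,520,340),.02),sep="\n");print(*linings("side",s,(290,270,420,400),.02),sep="\n")
print("tray",*linings("top",t,(80,200,170,310),.016),sep="\n")
print(manip.sense()["tcp_pos"],move((.456,-.252,.14),.411+np.pi/2),move((.501,-.42,.14),-.33+np.pi/2))
```

```text
new
(array([ 455.4, -251.6]), array([67.4, 46.2]), 0.41)
(array([ 500.8, -419.2]), array([45. , 68.8]), -0.335)
(array([ 502.6, -421.6]), array([47.6, 63.8]), -0.329)
(array([ 457. , -254.9]), array([70.2, 47.6]), 0.382)
tray
[0.42675637 0.21296427 0.15321524] [array([-124.2, -449. ,   13.7]), np.float64(-0.618)] [array([-202.8, -604.2,   13.9]), np.float64(0.123)]
```

Call:
drive_tool([
  [[-10, -37, 0, 0], [-20, -74, 0, 0], [-30, -111, 0, 0], [-40, -148, 0, 0], [-50, -185, 0, 0]],
])

```text
t: 13.4
tcp_pos: [0.4409, 0.024, 0.1526]
tool_rot: [0.101, 0.995, 0.0, 0.001]
force: [1.5, -0.7, -0.3]
finger_gap: 0.702
gripper_force: 0.0
```

Call:
drive_tool([
  [[-10, -37, 0, -0.1], [-20, -74, 0, -0.2], [-30, -111, 0, -0.3], [-40, -148, 0, -0.4], [-50, -185, 0, -0.5]],
])

```text
t: 13.82
tcp_pos: [0.4525, -0.1681, 0.1526]
tool_rot: [-0.15, 0.989, -0.001, 0.001]
force: [1.0, -0.1, -0.2]
finger_gap: 0.699
gripper_force: 0.0
```

Run:
```python
from h import *
s=manip.sense();print(s["tcp_pos"],s["q"].round(2))
print(move((.456,-.2515,.05),.411+np.pi/2))
```

```text
[ 0.45250777 -0.16810255  0.15259083] [-0.59  0.46  1.86  0.    0.81 -2.46]
[array([ 21.6, -80.5, 102.7]), np.float64(-0.109)]
```

Call:
drive_tool([
  [[8, -35, 10, -0.05], [16, -70, 40, -0.11], [22, -81, 75, -0.11], [22, -81, 100, -0.11], [22, -81, 103, -0.11]],
])

```text
t: 14.23
tcp_pos: [0.453, -0.2499, 0.0454]
tool_rot: [-0.201, 0.98, 0.002, -0.002]
force: [-0.2, 0.5, -0.6]
finger_gap: 0.708
gripper_force: 0.0
```

Call:
drive_tool([
  [[0, 0, 0, 0], [0, 0, 0, 0]],
])

```text
t: 14.4
tcp_pos: [0.4551, -0.2496, 0.0497]
tool_rot: [-0.203, 0.979, -0.0, 0.0]
force: [-0.3, -0.3, 0.4]
finger_gap: 0.702
gripper_force: 0.0
```

Run:
```python
from h import *
s=manip.sense();print(s["tcp_pos"],s["q"].round(2))
print(move((.456,-.2515,.007),.411+np.pi/2))
im=snap("side","s7");cv2.imwrite("pics/c7.png",crop(im,280,240,110,90,5))
```

```text
[ 0.45511423 -0.24963154  0.04972918] [-0.72  0.68  1.84  0.    0.62 -2.7 ]
[array([-0. , -2. , 42.7]), np.float64(-0.003)]
```

View pics/c7.png

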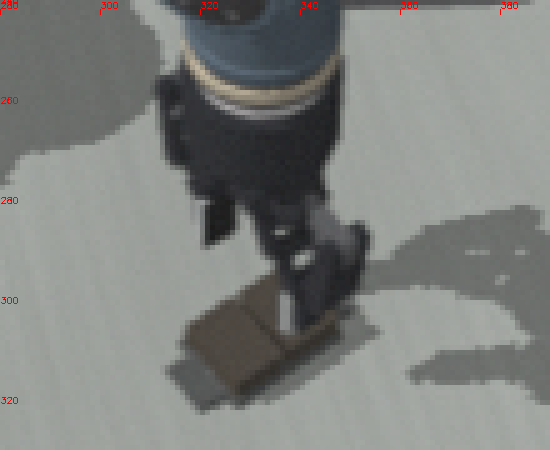

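Call:
drive_tool([
  [[0, -1.5, 12, 0], [0, -1.5, 25, 0], [0, -1.5, 36, 0], [0, -1.5, 41, 0], [0, -1.5, 41, 0]],
])

```text
t: 14.87
tcp_pos: [0.4546, -0.2507, 0.007]
tool_rot: [-0.202, 0.979, 0.001, -0.001]
force: [0.1, 0.5, 0.1]
finger_gap: 0.702
gripper_force: 0.0
```

Call:
drive_tool([
  [[0, 0, 0, 0], [0, 0, 0, 0], [0, 0, 0, 0], [0, 0, 0, 0], [0, 0, 0, 0]],
], jaw=30, force=100)

```text
t: 15.28
tcp_pos: [0.4554, -0.2517, 0.0088]
tool_rot: [-0.202, 0.979, -0.001, 0.001]
force: [-1.3, 0.9, 6.1]
finger_gap: 0.478
gripper_force: 101.2
```

Call:
drive_tool([
  [[0, 0, -10, 0], [0, 0, -30, 0], [0, 0, -65, 0], [0, 0, -100, 0], [0, 0, -130, 0]],
])

```text
t: 15.7
tcp_pos: [0.4545, -0.2509, 0.1396]
tool_rot: [-0.202, 0.979, 0.0, -0.0]
force: [1.1, -0.9, -3.7]
finger_gap: 0.474
gripper_force: 102.3
```

Run:
```python
from h import *
s=manip.sense();print(s["tcp_pos"],s["finger_gap"],s["gripper_force"],s["force"])
c,sn=np.cos(-.203),np.sin(-.203)
for y in(0,-80,80): print(move((.5835-sn*y/1000,.079+c*y/1000,.12),np.pi/2-.203))
```

```text
[ 0.45446699 -0.25092004  0.13957465] 0.47449660148158684 102.29418933391571 [ 1.09212472 -0.86163145 -3.65937806]
[array([-249.1,  251.8,   19.7]), np.float64(0.61)]
[array([-203.3,  186.3,   19.6]), np.float64(0.61)]
[array([-295. ,  317.4,   19.7]), np.float64(0.61)]
```

Call:
drive_tool([
  [[-25, 22, 0, 0.08], [-55, 48, 0, 0.2], [-82, 75, 0, 0.32], [-108, 99, 0, 0.44], [-135, 124, 0, 0.56]],
])

```text
t: 16.12
tcp_pos: [0.5278, -0.0859, 0.138]
tool_rot: [0.065, 0.998, 0.0, -0.001]
force: [0.4, -0.3, -3.4]
finger_gap: 0.475
gripper_force: 102.3
```

Run:
```python
from h import *
s=manip.sense();print(s["tcp_pos"],s["finger_gap"],s["gripper_force"],s["force"])
print(move((.5673,.0007,.07),np.pi/2-.203))
```

```text
[ 0.52782234 -0.08591748  0.13801447] 0.4753692153375739 102.29839324951172 [ 0.44734598 -0.25427289 -3.35766354]
[array([-28.1,  91. ,  68. ]), np.float64(0.074)]
```

Call:
drive_tool([
  [[-9, 30, 0, 0.04], [-18, 60, 10, 0.06], [-27, 88, 30, 0.06], [-27, 88, 60, 0.06], [-27, 88, 66, 0.06]],
])

```text
t: 16.53
tcp_pos: [0.563, -0.0012, 0.0684]
tool_rot: [0.09, 0.996, 0.0, -0.004]
force: [-0.8, -0.2, -4.2]
finger_gap: 0.478
gripper_force: 102.5
```

Call:
drive_tool([
  [[0, 0, 0, 0], [0, 0, 0, 0], [0, 0, 0, 0]],
])

```text
t: 16.78
tcp_pos: [0.5665, -0.0047, 0.073]
tool_rot: [0.092, 0.996, -0.0, 0.001]
force: [-0.3, -0.6, -3.0]
finger_gap: 0.477
gripper_force: 102.6
```

Run:
```python
from h import *
s=manip.sense();print(s["tcp_pos"],s["finger_gap"],s["gripper_force"],s["force"])
print(move((.5673,.0007,.07),np.pi/2-.203))
t=snap("top","t8");s=snap("side","s8")
a=crop(t,225,160,110,110,4);b=crop(s,310,165,80,85,4)
H=np.zeros((445,770,3),np.uint8);H[:440,:440]=a;H[:340,445:765]=b
cv2.imwrite("pics/c8.png",H)
```

```text
[ 0.56646072 -0.00473935  0.0730349 ] 0.4769968622981039 102.55730330944061 [-0.3386017  -0.62189186 -3.02558771]
[array([0.2, 5.5, 3. ]), np.float64(0.019)]
```

View pics/c8.png

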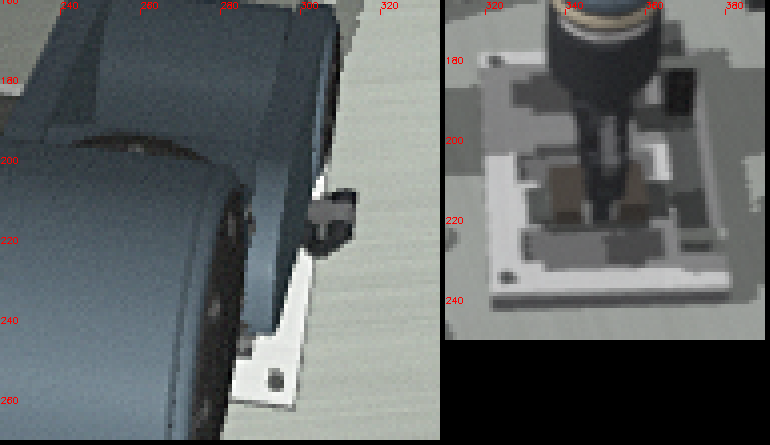

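Run:
```python
from h import *
tcp=np.array([.56646,-.00474,.073]);c,sn=np.cos(-.203),np.sin(-.203);ex=np.array([c,sn,0]);ey=np.array([-sn,c,0])
im=cv2.imread("pics/s8.png").astype(int)
m=(im[...,2]-im[...,0]>=8)&(im[...,2]<110); ys,xs=np.nonzero(m[195:225,325:370])
for r in range(200,224): 
    x=np.nonzero(m[r,325:370])[0]+325
    if len(x): print(r,x.min(),x.max())
for e in (335.5,361.5):
    p=ray("side",[(e,206)],.084)[0]-tcp; print(e,p@ex*1000,p@ey*1000)
o=np.array([.5835,.079,0])
print("pocket0 ends",[((ray("side",[u],z)[0]-o)@ex*1000).round(1) for u,z in (((329.5,227),.014),((365,224),.02))])
g=im[226,320:380].sum(1)//3; print(g)
```

```text
206 343 358
207 337 358
208 336 358
209 336 358
210 336 358
211 337 359
212 337 359
213 337 359
214 337 359
215 337 360
216 337 355
217 337 358
218 338 359
219 338 343
335.5 -30.957066970904954 23.553062029743487
361.5 42.28100861822841 20.3374179000181
pocket0 ends [np.float64(-47.8), np.float64(55.2)]
[166 187 194 194 192 192 194 193 163 107  78  95 107 105 108 105 106 108
 105 107 106 107 108 107 108 107 106 106 106 103  89  74  72  73  74  75
  71  73  73  73  73  74  74  73  93 121 131 130 105  70  56  58  60  59
  56  61  76  94  99  99]
```

Run:
```python
from h import *
s=manip.sense();tcp=s["tcp_pos"];y=R.from_quat(s["tool_rot"]).as_matrix()[:,1];a=np.arctan2(y[1],y[0])-np.pi/2
ex=np.array([np.cos(a),np.sin(a),0]);ey=np.array([-np.sin(a),np.cos(a),0])
b=tcp-[0,0,.0088]
print(tcp,a)
for n,x,yy,z in [("FLt",-33,-22,20),("FRt",33,-22,20),("FLb",-33,-22,6),("FRb",33,-22,6),("BLt",-33,22,20),("BRt",33,22,20)]:
    print(n,proj("side",b+ex*x/1e3+ey*yy/1e3+[0,0,z/1e3])[0].round(1))
# pocket outline prediction (pocket0) at face and floor
c,sn=np.cos(-.203),np.sin(-.203);fx=np.array([c,sn,0]);fy=np.array([-sn,c,0]);o=np.array([.5835,.079,0])-.08*fy
for x,yy,z in [(-52,0,20),(-52,-15,20),(-37,-26,20),(37,-26,20),(52,-15,20),(-75,-45,20),(95,-45,20)]: print((x,yy,z),proj("side",o+fx*x/1e3+fy*yy/1e3+[0,0,z/1e3])[0].round(1))
im=cv2.imread("pics/s8.png").astype(int)
for r in(223,225,227,229,231,233,235): print(r,(im[r,316:384].sum(1)//3).tolist())
```

```text
[ 0.56674113 -0.0047743   0.07334409] -0.1843583918094167
FLt [336.  217.8]
FRt [359.8 216.7]
FLb [335.9 221.3]
FRb [359.5 220.2]
BLt [334.8 206.4]
BRt [358.1 205.4]
(-52, 0, 20) [328.1 226.3]
(-52, -15, 20) [328.4 230.2]
(-37, -26, 20) [333.8 232.9]
(37, -26, 20) [359.7 232. ]
(52, -15, 20) [364.5 229. ]
(-75, -45, 20) [320.8 238.3]
(95, -45, 20) [380.6 236.3]
223 [157, 156, 155, 153, 161, 183, 194, 194, 193, 193, 195, 194, 170, 119, 101, 112, 113, 110, 106, 104, 95, 85, 91, 94, 97, 95, 95, 102, 107, 105, 105, 105, 106, 104, 104, 87, 77, 92, 88, 76, 72, 72, 74, 75, 75, 76, 74, 76, 106, 128, 130, 126, 113, 105, 103, 102, 104, 103, 103, 102, 101, 104, 134, 151, 129, 106, 105, 105]
225 [153, 155, 154, 153, 159, 183, 196, 194, 194, 193, 195, 195, 164, 108, 90, 102, 108, 107, 104, 107, 107, 108, 107, 106, 107, 106, 107, 106, 107, 107, 106, 107, 104, 93, 75, 74, 72, 72, 73, 72, 74, 75, 74, 73, 74, 74, 75, 75, 96, 123, 131, 132, 106, 80, 77, 77, 79, 81, 79, 74, 83, 95, 100, 105, 105, 106, 106, 104]
227 [155, 156, 154, 156, 166, 186, 196, 193, 193, 192, 194, 193, 168, 111, 89, 104, 107, 107
[... 887 characters left out ...]
7, 103, 105]
233 [160, 155, 156, 154, 146, 174, 194, 159, 107, 90, 109, 163, 191, 195, 194, 191, 192, 195, 195, 193, 193, 196, 195, 195, 193, 195, 195, 194, 193, 194, 193, 193, 193, 192, 192, 193, 192, 192, 192, 193, 192, 190, 192, 193, 195, 195, 195, 194, 195, 198, 198, 198, 199, 198, 195, 192, 170, 173, 190, 195, 195, 193, 192, 192, 170, 128, 104, 105]
235 [156, 157, 154, 154, 147, 176, 197, 171, 120, 97, 112, 136, 175, 195, 194, 194, 194, 196, 196, 194, 193, 192, 194, 193, 193, 194, 194, 194, 194, 195, 193, 192, 193, 193, 193, 193, 195, 193, 194, 194, 194, 195, 194, 195, 196, 194, 195, 192, 194, 199, 199, 196, 196, 199, 198, 195, 198, 196, 195, 195, 194, 193, 194, 193, 181, 139, 107, 105]
```

Call:
drive_tool([
  [[1, 3, 10, 0.02], [1, 5.5, 20, 0.02], [1, 5.5, 34, 0.02], [1, 5.5, 36, 0.02], [1, 5.5, 36, 0.02]],
])

```text
t: 17.3
tcp_pos: [0.5652, 0.0018, 0.0352]
tool_rot: [0.101, 0.995, 0.0, -0.001]
force: [-0.5, 0.4, -2.8]
finger_gap: 0.479
gripper_force: 102.5
```

Call:
drive_tool([
  [[0, 0, 0, 0], [0, 0, 0, 0], [0, 0, 0, 0]],
])

```text
t: 17.55
tcp_pos: [0.5665, 0.0018, 0.0365]
tool_rot: [0.101, 0.995, -0.0, 0.001]
force: [-0.5, 0.2, -2.9]
finger_gap: 0.477
gripper_force: 102.5
```

Run:
```python
from h import *
s=manip.sense();print(s["tcp_pos"],s["finger_gap"],s["gripper_force"],s["force"])
print(move((.5666,.0008,.0228),np.pi/2-.203))
```

```text
[0.56649572 0.00176906 0.03651636] 0.47656614892000465 102.54084169864655 [-0.50305855  0.21592329 -2.86757578]
[array([-0.3, -0.9, 13.7]), np.float64(0.0)]
```

Call:
drive_tool([
  [[0, -1, 3, 0], [0, -1, 6, 0], [0, -1, 9, 0], [0, -1, 11, 0], [0, -1, 12, 0]],
])

```text
t: 17.97
tcp_pos: [0.5654, 0.001, 0.0233]
tool_rot: [0.101, 0.995, 0.0, -0.0]
force: [-0.4, 0.1, -3.9]
finger_gap: 0.48
gripper_force: 102.6
```

Call:
drive_tool([
  [[0, 0, 1, 0], [0, 0, 1.5, 0], [0, 0, 1.5, 0]],
])

```text
t: 18.22
tcp_pos: [0.5655, 0.001, 0.0228]
tool_rot: [0.101, 0.995, -0.0, -0.0]
force: [-1.8, -0.0, 2.0]
finger_gap: 0.481
gripper_force: 103.2
```

Call:
drive_tool([
  [[0, 0, 0, 0], [0, 0, 0, 0], [0, 0, -2, 0], [0, 0, -30, 0], [0, 0, -70, 0]],
], jaw=60)

```text
t: 18.63
tcp_pos: [0.5633, 0.0013, 0.0899]
tool_rot: [0.101, 0.995, 0.0, -0.004]
force: [0.9, -0.6, 0.9]
finger_gap: 0.704
gripper_force: 0.0
```

Call:
drive_tool([
  [[-10, -37, -40, 0.02], [-20, -74, -50, 0.04], [-25, -111, -50, 0.08], [-30, -150, -50, 0.12], [-35, -185, -50, 0.12]],
])

```text
t: 19.05
tcp_pos: [0.5633, -0.1897, 0.1438]
tool_rot: [0.161, 0.987, -0.001, 0.002]
force: [-0.0, 0.5, -0.7]
finger_gap: 0.703
gripper_force: 0.0
```

Run:
```python
from h import *
s=manip.sense();print(s["tcp_pos"],s["finger_gap"],s["q"].round(2))
t=snap("top","t9");s=snap("side","s9")
print("new");print(*linings("top",t,(340,200,520,340),.02),sep="\n");print(*linings("side",s,(290,270,420,400),.02),sep="\n")
print("seated");print(*linings("top",t,(195,190,330,260),.034),sep="\n");print(*linings("side",s,(315,170,380,240),.034),sep="\n")
print(move((.5015,-.4195,.12),-.33+np.pi/2))
a=crop(t,185,150,135,120,3);b=crop(s,310,165,80,85,4)
H=np.zeros((365,730,3),np.uint8);H[:a.shape[0],:405]=a;H[:340,408:728]=b
cv2.imwrite("pics/c9.png",H)
```

```text
[ 0.56330791 -0.1897185   0.14375002] 0.7034604048499122 [-0.51  0.6   1.59 -0.    0.95 -1.76]
new
(array([ 501.2, -418.9]), array([45.8, 69.4]), -0.337)
(array([ 502.7, -422. ]), array([48.5, 64.1]), -0.344)
seated

(array([ 5.668e+02, -2.000e-01]), array([47.3, 63.9]), -0.144)
[array([ -13.8, -233.4,   23.9]), np.float64(0.001)]
```

View pics/c9.png

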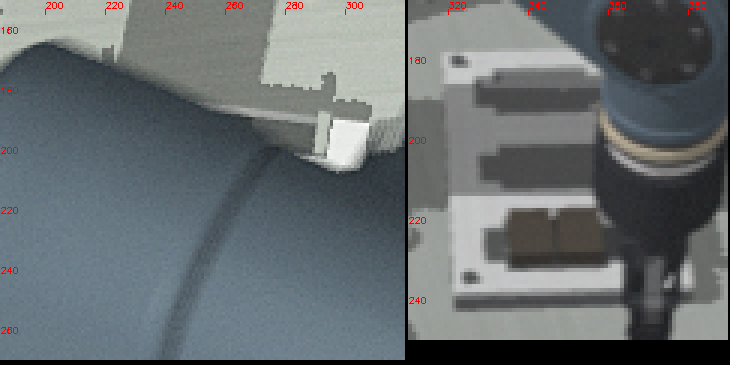

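Call:
drive_tool([
  [[-3, -38, 0, 0], [-6, -76, 0, 0], [-9, -114, 0, 0], [-12, -152, 0, 0], [-14, -190, 0, 0]],
])

```text
t: 19.57
tcp_pos: [0.5156, -0.3727, 0.1424]
tool_rot: [0.16, 0.987, 0.0, 0.0]
force: [0.3, 0.1, 0.2]
finger_gap: 0.704
gripper_force: 0.0
```

Call:
drive_tool([
  [[0, -35, 20, 0], [0, -41, 50, 0], [0, -41, 80, 0], [0, -41, 90, 0], [0, -41, 90, 0]],
])

```text
t: 19.98
tcp_pos: [0.5011, -0.4081, 0.049]
tool_rot: [0.161, 0.987, 0.003, -0.003]
force: [0.1, -0.7, 0.2]
finger_gap: 0.698
gripper_force: 0.0
```

Call:
drive_tool([
  [[0, 0, 0, 0], [0, 0, 0, 0]],
])

```text
t: 20.15
tcp_pos: [0.5042, -0.4108, 0.054]
tool_rot: [0.16, 0.987, -0.001, 0.001]
force: [0.1, 0.8, 0.8]
finger_gap: 0.7
gripper_force: 0.0
```

Run:
```python
from h import *
s=manip.sense();print(s["tcp_pos"],s["q"].round(2))
print(move((.5018,-.4195,.0085),-.336+np.pi/2))
im=snap("side","s10");cv2.imwrite("pics/c10.png",crop(im,310,290,110,90,5))
```

```text
[ 0.5041754  -0.41084276  0.05397289] [-0.86  0.78  1.49  0.    0.87 -2.1 ]
[array([-0.4, -8.9, 45.5]), np.float64(0.015)]
```

View pics/c10.png

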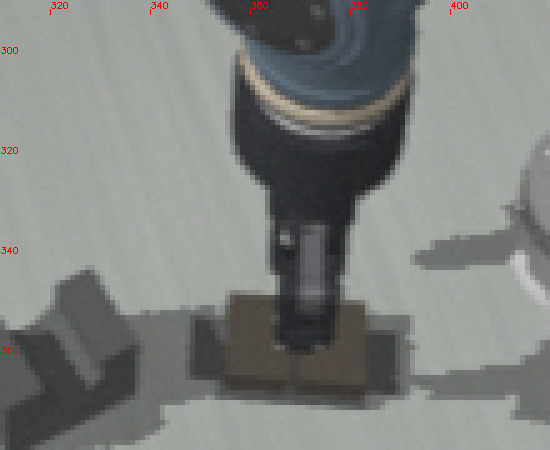

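Call:
drive_tool([
  [[0, -8.5, 0, 0.015], [0, -8.5, 15, 0.015], [0, -8.5, 30, 0.015], [0, -8.5, 40, 0.015], [0, -8.5, 45, 0.015]],
])

```text
t: 20.62
tcp_pos: [0.4999, -0.4189, 0.0069]
tool_rot: [0.168, 0.986, 0.0, -0.0]
force: [0.5, -0.5, -0.9]
finger_gap: 0.704
gripper_force: 0.0
```

Call:
drive_tool([
  [[0, 0, 0, 0], [0, 0, 0, 0], [0, 0, 0, 0], [0, 0, 0, 0], [0, 0, 0, 0]],
], jaw=30, force=100)

```text
t: 21.03
tcp_pos: [0.5003, -0.4191, 0.0079]
tool_rot: [0.168, 0.986, -0.0, 0.0]
force: [-0.2, 0.1, 0.2]
finger_gap: 0.482
gripper_force: 101.7
```

Call:
drive_tool([
  [[0, 0, -10, 0], [0, 0, -30, 0], [0, 0, -65, 0], [0, 0, -100, 0], [0, 0, -130, 0]],
])

```text
t: 21.45
tcp_pos: [0.5001, -0.4187, 0.1394]
tool_rot: [0.168, 0.986, -0.0, 0.0]
force: [0.4, -1.4, -2.3]
finger_gap: 0.48
gripper_force: 102.0
```

Run:
```python
from h import *
s=manip.sense();print(s["tcp_pos"],s["finger_gap"],s["gripper_force"],s["force"])
c,sn=np.cos(-.203),np.sin(-.203)
for y in(0,80): print((.5835-sn*y/1000,.079+c*y/1000),move((.5835-sn*y/1000,.079+c*y/1000,.12),np.pi/2-.203))
```

```text
[ 0.50006012 -0.41871178  0.13940962] 0.4800586379255883 102.00382590293884 [ 0.40531558 -1.39195503 -2.30860516]
(np.float64(0.5835), np.float64(0.079)) [array([ 86.2, 497.2,  19.3]), np.float64(-0.135)]
(np.float64(0.5996286905685576), np.float64(0.15735729283572603)) [array([ 97. , 576.5,  19.3]), np.float64(-0.135)]
```

Call:
drive_tool([
  [[6, 36, 0, 0], [12, 72, 0, 0], [19, 110, 0, 0], [26, 149, 0, 0], [33, 188, 0, 0]],
])

```text
t: 21.87
tcp_pos: [0.5309, -0.2287, 0.1379]
tool_rot: [0.169, 0.986, 0.0, 0.0]
force: [0.9, 1.4, -3.8]
finger_gap: 0.479
gripper_force: 102.1
```

Call:
drive_tool([
  [[6, 36, 0, 0], [12, 72, 0, 0], [19, 110, 0, 0], [26, 149, 0, 0], [33, 188, 0, 0]],
])

```text
t: 22.28
tcp_pos: [0.5621, -0.0403, 0.1378]
tool_rot: [0.168, 0.986, 0.0, -0.0]
force: [-0.1, 0.4, -3.8]
finger_gap: 0.479
gripper_force: 102.1
```

Call:
drive_tool([
  [[6, 36, 0, -0.04], [12, 72, 0, -0.09], [19, 110, 0, -0.135], [26, 149, 0, -0.135], [31, 195, 0, -0.135]],
])

```text
t: 22.7
tcp_pos: [0.5956, 0.1493, 0.1376]
tool_rot: [0.101, 0.995, -0.0, -0.001]
force: [0.4, -1.1, -3.2]
finger_gap: 0.48
gripper_force: 102.1
```

Call:
drive_tool([
  [[0, 0, 15, 0], [0, 0, 30, 0], [0, 0, 60, 0], [0, 0, 60, 0], [0, 0, 60, 0]],
])

```text
t: 23.12
tcp_pos: [0.5947, 0.1476, 0.0761]
tool_rot: [0.101, 0.995, -0.0, -0.003]
force: [-0.7, -0.7, -4.1]
finger_gap: 0.481
gripper_force: 102.9
```

Run:
```python
from h import *
s=manip.sense();print(s["tcp_pos"],s["finger_gap"],s["gripper_force"],s["force"])
print(move((.5986,.1576,.036),np.pi/2-.203))
```

```text
[0.59469017 0.14756943 0.0761016 ] 0.4812781342928062 102.93538570404053 [-0.70383594 -0.70768473 -4.0604367 ]
[array([-2. , 10.7, 40.1]), np.float64(0.0)]
```

Call:
drive_tool([
  [[-1, 5, 5, 0], [-1, 10, 15, 0], [-1, 10.5, 25, 0], [-1, 10.5, 38, 0], [-1, 10.5, 38, 0]],
])

```text
t: 23.53
tcp_pos: [0.5978, 0.1575, 0.0367]
tool_rot: [0.101, 0.995, -0.0, -0.002]
force: [-0.5, 0.7, -2.5]
finger_gap: 0.479
gripper_force: 102.9
```

Call:
drive_tool([
  [[0, 0, 0, 0], [0, 0, 0, 0], [0, 0, 0, 0]],
])

```text
t: 23.78
tcp_pos: [0.6003, 0.1575, 0.0396]
tool_rot: [0.101, 0.995, 0.0, 0.0]
force: [0.0, -0.3, -3.3]
finger_gap: 0.479
gripper_force: 103.0
```

Run:
```python
from h import *
s=manip.sense();print(s["tcp_pos"],s["finger_gap"],s["gripper_force"],s["force"])
print(move((.5986,.1576,.022),np.pi/2-.203))
tcp=s["tcp_pos"];y=R.from_quat(s["tool_rot"]).as_matrix()[:,1];a=np.arctan2(y[1],y[0])-np.pi/2
ex=np.array([np.cos(a),np.sin(a),0]);ey=np.array([-np.sin(a),np.cos(a),0]);b=tcp-[0,0,.008]
for n,x,yy,z in [("FLt",-33,-22,20),("FRt",33,-22,20),("BLt",-33,22,20),("BRt",33,22,20)]: print(n,proj("side",b+ex*x/1e3+ey*yy/1e3+[0,0,z/1e3])[0].round(1))
im=snap("side","s11").astype(int); m=(im[...,2]-im[...,0]>=6)&(im[...,2]<110)
for r in range(172,196):
    x=np.nonzero(m[r,320:385])[0]+320
    if len(x)>3: print(r,x.min(),x.max())
```

```text
[0.6002534  0.15750629 0.03964571] 0.4790713335819555 102.95630156993866 [ 0.02580725 -0.34095349 -3.27649136]
[array([ 1.7, -0.2, 17.6]), np.float64(0.0)]
FLt [332.3 185.1]
FRt [354.2 184.5]
BLt [331.5 175.2]
BRt [353.  174.6]
176 336 353
177 337 353
178 334 353
179 334 354
180 334 353
181 334 353
182 334 354
183 335 354
184 334 352
185 335 354
186 334 353
187 335 353
```

Call:
drive_tool([
  [[2, 0, 4, 0], [2, 0, 8, 0], [2, 0, 12, 0], [2, 0, 14, 0], [2, 0, 15, 0]],
])

```text
t: 24.25
tcp_pos: [0.5975, 0.158, 0.0237]
tool_rot: [0.101, 0.995, -0.0, -0.0]
force: [-0.4, -1.0, -4.6]
finger_gap: 0.48
gripper_force: 103.0
```

Call:
drive_tool([
  [[0, 0, 1, 0], [0, 0, 2, 0], [0, 0, 2, 0]],
])

```text
t: 24.5
tcp_pos: [0.5979, 0.158, 0.0222]
tool_rot: [0.101, 0.995, -0.0, -0.0]
force: [-0.4, 0.4, -3.1]
finger_gap: 0.479
gripper_force: 103.0
```

Call:
drive_tool([
  [[0, 0, 0.5, 0], [0, 0, 1, 0], [0, 0, 1, 0]],
])

```text
t: 24.75
tcp_pos: [0.598, 0.158, 0.0219]
tool_rot: [0.101, 0.995, 0.0, 0.0]
force: [-0.6, -0.1, -0.1]
finger_gap: 0.478
gripper_force: 103.5
```

Call:
drive_tool([
  [[0, 0, 0, 0], [0, 0, 0, 0], [0, 0, -2, 0], [0, 0, -30, 0], [0, 0, -70, 0]],
], jaw=58)

```text
t: 25.17
tcp_pos: [0.595, 0.1577, 0.0886]
tool_rot: [0.101, 0.995, -0.001, -0.004]
force: [0.0, 1.0, -0.2]
finger_gap: 0.679
gripper_force: 0.0
```

Call:
drive_tool([
  [[30, 25, -40, 0], [60, 60, -60, 0], [90, 95, -60, 0], [100, 130, -60, 0], [105, 160, -60, 0]],
])

```text
t: 25.58
tcp_pos: [0.5258, 0.3311, 0.153]
tool_rot: [0.102, 0.995, 0.0, 0.0]
force: [0.2, 0.4, -0.3]
finger_gap: 0.677
gripper_force: 0.0
```

Call:
drive_tool([
  [[0, 30, 0, 0], [0, 50, 0, 0], [0, 50, 0, 0]],
])

```text
t: 25.83
tcp_pos: [0.5385, 0.3837, 0.1521]
tool_rot: [0.099, 0.995, 0.002, 0.002]
force: [-0.8, -0.4, -1.2]
finger_gap: 0.681
gripper_force: 0.0
```

Run:
```python
from h import *
s=manip.sense();print(s["tcp_pos"],s["finger_gap"],s["q"].round(2))
t=snap("top","t12");s=snap("side","s12")
print("seated");print(*linings("top",t,(195,190,330,260),.034),sep="\n");print(*linings("side",s,(315,170,380,240),.034),sep="\n")
print(move((.6643,.1033,.13),np.pi/2-.203))
a=crop(t,185,150,135,120,3);b=crop(s,310,165,80,85,4)
H=np.zeros((365,730,3),np.uint8);H[:a.shape[0],:405]=a;H[:340,408:728]=b
cv2.imwrite("pics/c11.png",H)
```

```text
[0.53845027 0.38370038 0.15207545] 0.6806902057120492 [ 0.45  0.66  1.41  0.    1.06 -0.92]
seated
(array([5.653e+02, 3.000e-01]), array([44.3, 69.2]), -0.201)
(array([598.6, 155.8]), array([44.7, 68. ]), -0.191)
(array([566.9,  -2.8]), array([48.5, 64.2]), -0.158)
(array([602., 153.]), array([44.5, 64.1]), -0.246)
[array([-179.5, -245.3,   21.3]), np.float64(0.002)]
```

View pics/c11.png

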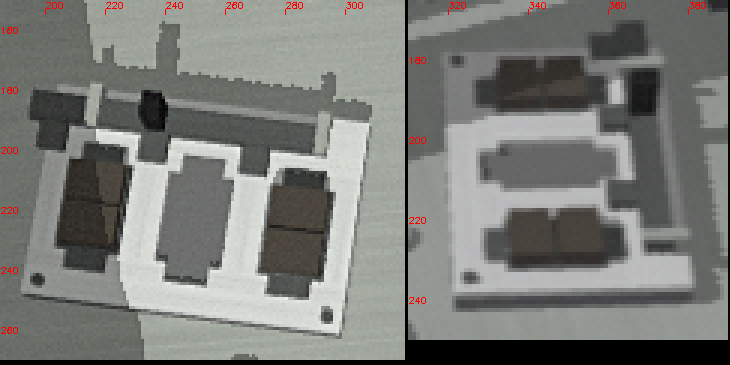

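Call:
drive_tool([
  [[-24, -33, 0, 0], [-48, -66, 0, 0], [-72, -98, 0, 0], [-96, -131, 0, 0], [-120, -164, 0, 0]],
], jaw=34, force=60)

```text
t: 26.35
tcp_pos: [0.622, 0.1908, 0.1512]
tool_rot: [0.102, 0.995, -0.0, -0.001]
force: [1.2, 0.2, -0.6]
finger_gap: 0.401
gripper_force: 0.0
```

Call:
drive_tool([
  [[-24, -33, 0, 0], [-48, -66, 0, 0], [-60, -81, 0, 0], [-60, -81, 20, 0], [-60, -81, 20, 0]],
])

```text
t: 26.77
tcp_pos: [0.6626, 0.0988, 0.1284]
tool_rot: [0.104, 0.995, -0.0, -0.003]
force: [-1.0, 1.0, -1.7]
finger_gap: 0.4
gripper_force: 0.0
```

Call:
drive_tool([
  [[0, 0, 0, 0], [0, 0, 0, 0]],
])

```text
t: 26.93
tcp_pos: [0.6638, 0.1026, 0.1313]
tool_rot: [0.101, 0.995, -0.0, -0.001]
force: [1.0, -0.3, -0.2]
finger_gap: 0.398
gripper_force: 0.0
```

Run:
```python
from h import *
s=manip.sense();print(s["tcp_pos"],s["finger_gap"],s["q"].round(2))
print(move((.6643,.1033,.047),np.pi/2-.203))
t=snap("top","t13");print("tray",*linings("top",t,(80,205,165,310),.016),sep="\n")
s=snap("side","s13")
a=crop(t,60,180,130,150,3);b=crop(s,310,135,90,110,4)
H=np.zeros((450,755,3),np.uint8);H[:,:390]=a;H[:440,393:753]=b
cv2.imwrite("pics/c12.png",H)
```

```text
[0.6637978  0.10255713 0.13130984] 0.39794853503370364 [-0.01  0.7   1.39  0.    1.05 -1.38]
[array([-0.5,  0.8, 84.3]), np.float64(-0.0)]
tray
```

View pics/c12.png

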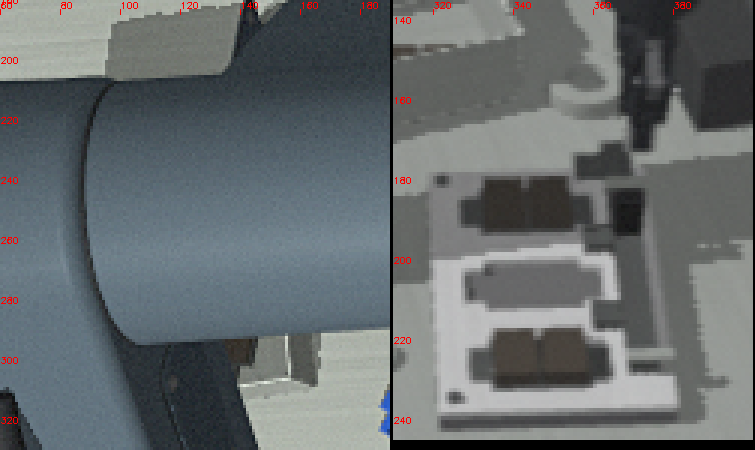

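Gripper is over the post (side ≈(372,170) above post (368,187)); the tray's second pad shows through at (140,297). Descend, grip and slide closed.

Call:
drive_tool([
  [[0, 1, 20, 0], [0, 1, 40, 0], [0, 1, 60, 0], [0, 1, 78, 0], [0, 1, 82, 0]],
])

```text
t: 27.45
tcp_pos: [0.6627, 0.1047, 0.0468]
tool_rot: [0.1, 0.995, -0.0, -0.002]
force: [-0.4, 0.6, 0.4]
finger_gap: 0.4
gripper_force: 0.0
```

Call:
drive_tool([
  [[0, 0, 0, 0], [0, 0, 0, 0], [0, 0, 0, 0], [0, 0, 0, 0], [0, 0, 0, 0]],
], jaw=0)

```text
t: 27.87
tcp_pos: [0.6642, 0.1033, 0.0494]
tool_rot: [0.101, 0.995, -0.0, -0.001]
force: [-2.0, -3.4, -5.0]
finger_gap: 0.173
gripper_force: 59.7
```

Call:
drive_tool([
  [[0, -6, 0, 0], [0, -14, 0, 0], [0, -22, 0, 0], [0, -29, 0, 0], [0, -35, 0, 0]],
])

```text
t: 28.28
tcp_pos: [0.6569, 0.069, 0.0494]
tool_rot: [0.101, 0.995, 0.0, -0.001]
force: [-3.9, 3.0, -2.6]
finger_gap: 0.174
gripper_force: 60.0
```

Call:
drive_tool([
  [[0, -2, 0, 0], [0, -3, 0, 0], [0, -4, 0, 0], [0, -4, 0, 0]],
])

```text
t: 28.62
tcp_pos: [0.656, 0.065, 0.0494]
tool_rot: [0.101, 0.995, -0.0, -0.001]
force: [-4.4, 2.8, -2.0]
finger_gap: 0.177
gripper_force: 60.1
```

Call:
drive_tool([
  [[0, -1, 0, 0], [0, -2, 0, 0], [0, -2, 0, 0]],
])

```text
t: 28.87
tcp_pos: [0.6558, 0.064, 0.0494]
tool_rot: [0.102, 0.995, 0.001, -0.001]
force: [-3.0, 5.3, -1.8]
finger_gap: 0.172
gripper_force: 60.1
```

Call:
drive_tool([
  [[0, 1, 0, 0], [0, 1, 0, 0], [0, 1, -5, 0], [0, 1, -40, 0], [0, 1, -80, 0]],
], jaw=34)

```text
t: 29.28
tcp_pos: [0.6558, 0.0636, 0.128]
tool_rot: [0.101, 0.995, -0.001, -0.002]
force: [0.9, 0.9, 0.2]
finger_gap: 0.397
gripper_force: 0.0
```

Call:
drive_tool([
  [[20, -30, -20, 0], [40, -65, -40, 0], [60, -105, -50, 0], [80, -145, -60, 0], [90, -180, -60, 0]],
])

```text
t: 29.7
tcp_pos: [0.5355, -0.0903, 0.192]
tool_rot: [0.1, 0.995, -0.001, 0.003]
force: [0.7, -0.8, 0.5]
finger_gap: 0.398
gripper_force: 0.0
```

Call:
drive_tool([
  [[10, -35, 0, 0], [10, -70, 0, 0], [10, -80, 0, 0], [10, -80, 0, 0], [10, -80, 0, 0]],
])

```text
t: 30.12
tcp_pos: [0.5101, -0.1658, 0.1897]
tool_rot: [0.102, 0.995, -0.0, 0.001]
force: [-0.1, 0.1, -0.3]
finger_gap: 0.402
gripper_force: 0.0
```

Run:
```python
from h import *
s=manip.sense();print(s["tcp_pos"],s["finger_gap"])
t=snap("top","t14");s=snap("side","s14")
print(*linings("top",t,(195,190,330,260),.034),sep="\n");print("tray",*linings("top",t,(80,205,165,310),.016),sep="\n")
print("blue/bench");print(*linings("top",t,(340,200,520,340),.02),sep="\n")
a=crop(t,75,150,245,175,3);cv2.imwrite("pics/c13.png",a)
```

```text
[ 0.51012364 -0.16577113  0.18965016] 0.40200044211583946
(array([5.646e+02, 4.000e-01]), array([44.3, 68.5]), -0.201)
(array([604. , 155.1]), array([45.2, 57. ]), -0.2)
tray
(array([564.6, 359.2]), array([31.9, 66.5]), -0.234)
blue/bench
```

View pics/c13.png

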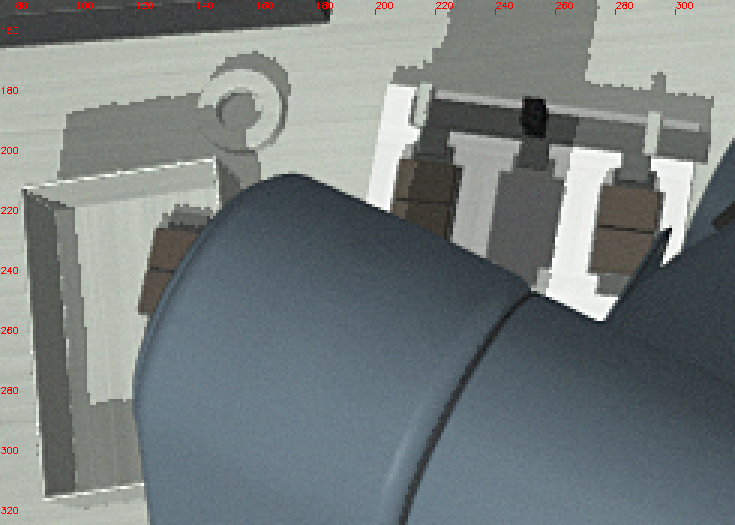

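Run:
```python
from h import *
for f in ("s12","s9","s14"):
    im=cv2.imread(f"pics/{f}.png"); print(f,*linings("side",im,(255,120,350,175),.016),sep="\n")
cv2.imwrite("pics/c14.png",np.hstack([crop(cv2.imread("pics/s14.png"),245,100,110,80,4),crop(cv2.imread("pics/t9.png"),75,190,85,80,4)]))
```

```text
s12
s9
s14
```

View pics/c14.png

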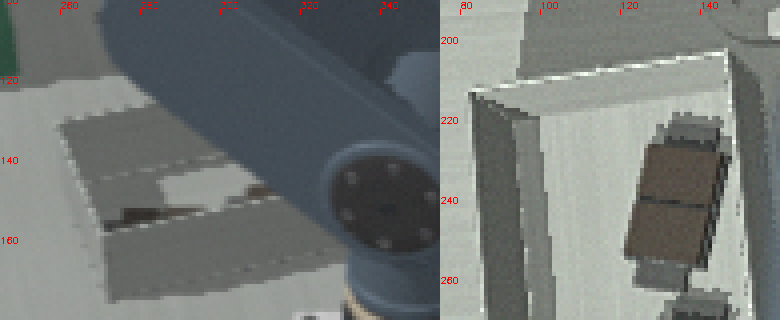

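Both worn pads lie inside the tray: in the side view at (280,153) and (309,147), with the second one's ear showing at (140,265) in the top view. The keeper is closed and the robot is clear of everything.

```bash
python3 -c "
from station import manip
print(manip.sign_off())"
```

```text
the job is handed in; nothing more can be done
None
```

The job is handed in: both worn pads are in the tray, both new pads are seated in the two end pockets (the middle one was empty from the start), and the keeper is slid fully closed; the hand-in gave no pass/fail verdict.

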